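# Pack the smear-staining tray

### The job

Pack the staining kit for the microscope: put the brown stain bottle, the small dropper bottle of immersion oil, the slide packet and the cover-slip box into the steel tray, each set down in the block whose pocket is cut for it, resting on the pocket's floor. Keep the two bottles upright and set them down gently. Leave the sample vial and the large clear bottle standing where they are.

Things in the scene. Friction and masses are not known exactly. Their poses are not given: they have to be found in the camera images.
- stain_bottle: Medium bottle of brown glass with a dark screw cap and a narrow shoulder, 47 mm across, 116 mm high, 0.16 kg; stands upright. Hold it round the straight body, which ends 78 mm above its base. Origin: centre of the base, z up.
- oil_bottle: Small round dropper bottle of clear glass with a tall dark cap narrower than the body, 25 mm across, 66 mm high, 0.04 kg; stands upright. Hold it round the straight body, which ends 43 mm above its base. Origin: centre of the base, z up.
- slide_packet: Small oblong card packet of microscope slides, 28 (its x) x 78 (its y) x 22 mm high, 0.11 kg, lying flat; grasp across the 28 mm. Origin: centre of the underside, z up.
- coverslip_box: Tiny square clear and white box of cover slips, 26 x 26 x 18 mm high, 0.03 kg, lying flat. Origin: centre of the underside, z up.
- vial: Small sample vial, 27 mm across, 58 mm high, with a white ribbed cap nearly as wide as the body; stands upright near the kit but does not belong to it. Origin: centre of the base, z up.
- buffer_bottle: Large clear bottle with a wide screw cap, 58 mm across, 132 mm high; stands upright near the kit but does not belong to it. Origin: centre of the base, z up.
- block_stain: For the stain bottle: grey block 98 (x) x 82 (y) x 32 mm high, one of four in any order fixed two by two in a shallow steel tray (208 x 176 mm, rim 22 mm high, low wire handles at its ends). Origin: centre of the underside, under the pocket's centre; z up. Pocket: large round, 57 mm across and 20 mm deep: floor 12 mm over the origin. Mouth bevelled 3 mm.
- block_oil: For the dropper bottle: grey block 98 (x) x 82 (y) x 32 mm high, one of four in any order fixed two by two in a shallow steel tray (208 x 176 mm, rim 22 mm high, low wire handles at its ends). Origin: centre of the underside, under the pocket's centre; z up. Pocket: small round, 36 mm across and 12 mm deep: floor 20 mm over the origin. Mouth bevelled 3 mm.
- block_slides: For the slide packet: grey block 98 (x) x 82 (y) x 32 mm high, one of four in any order fixed two by two in a shallow steel tray (208 x 176 mm, rim 22 mm high, low wire handles at its ends). Origin: centre of the underside, under the pocket's centre; z up. Pocket: oblong, 90 (x) x 40 (y) mm, 8 mm deep: floor 24 mm over the origin. Mouth bevelled 3 mm. The packet's y goes along the block's x.
- block_covers: For the cover-slip box: grey block 98 (x) x 82 (y) x 32 mm high, one of four in any order fixed two by two in a shallow steel tray (208 x 176 mm, rim 22 mm high, low wire handles at its ends). Origin: centre of the underside, under the pocket's centre; z up. Pocket: small square, 37 x 37 mm, 7 mm deep: floor 25 mm over the origin. Mouth bevelled 3 mm.

How it is judged:
By the outcome, as a careful person would: the job done as asked, in the order asked, and still so for the second after the job is handed in, with the robot touching nothing.
It also fails if it takes over 104 s, if anything falls off the work surface, if the arm or the gripper's body presses on something with over 40 N, if the wrist force passes 120 N, or if a joint passes its speed limit or range.

### The arm

A 6-joint arm with a two-finger parallel gripper is mounted at the origin on a cart in front of the work surface, level with it; the furniture and walls round the work are solid. World frame = base frame: x ahead of the robot, y to its left, z up, the work surface at z = 0. Lengths are in mm, angles in rad, forces in N, time in s.
With the tool pointing down it reaches from about 400 to 925 mm from the base axis. Payload 12.5 kg.
Tool frame: the origin (TCP) lies midway between the tips of the shut fingers; the grasp point (between the pads) lies 19 mm behind it; z points along the fingers, y is the line along which they close (so a half turn about z gives the same grasp; the last joint's range is limited). The gripper opens to 95 mm and grips with 3 to 60 N. Pads are 20 mm wide; open, the fingers measure 119 mm over their backs; the gripper's body (75 mm by 180 mm) begins 59 mm behind the grasp point.
Start: joints at [1.239, 0.491, 1.559, -0, 1.092, -0.106], TCP at [139.911, 609.159, 185.961] pointing down, gripper open.
Joint ranges: [-3.1, 3.1], [-0.84, 2.19], [0.05, 2.79], [-1.13, 4.28], [0.06, 2.93], [-2.69, 2.69]. Speed limits (rad/s): [2.22, 2.22, 2.79, 3.14, 3.14, 3.14].

### API

Orientations are given as [roll, pitch, yaw] about the fixed x, y, z axes, in that order (R = Rz(yaw) Ry(pitch) Rx(roll)).
In Python, from cell import * gives the robot as it stands.
- The arm moves only by the tool servo_tool, never from a script. Its argument "moves" is one flat list of numbers, 5 for each row, row after row: the shift along the world's x, y, z as a fraction of full scale, then the turn about the world's z as a fraction of full scale, then the opening, from 0 (shut) to 1 (fully open). A call has 1 to 12 rows; each row is the pose to reach, as a shift and turn from the pose commanded when the call began, turning the shorter way round; what a row does not reach only later rows make up. Full scale, the value 1, is 400 mm for a shift and 180 degrees for a turn. A row lasts 1/12 s, in which the tool goes at most 41.7 mm and 7.16 degrees, less where a joint would pass 70% of its speed; a pose out of reach is approached as far as the arm can. A call with a number of a shift or a turn outside -1 to 1 is refused whole. A call with a gripper value outside its range is refused whole. The fingers move at their own pace and stop on an object; the grip force is fixed at half the most. Time passes only in rows, so rows that repeat a pose let the fingers close. It gives the time, the measured TCP pose, the force, the opening and the grip force at its end, in the units of the state.
- state(): the state, without advancing time (a new reading comes with each control period).
- read_camera(name): name is "side" or "top" or "wrist"; returns (picture, depth): 400x640x3 uint8, blue, green, red; 400x640 float32, mm along the optical axis (not along the pixel's ray), 0 where there is no reading.
- get_calibration(name): a dict with "K" (3x3 intrinsics, pixels), "k1" (the pictures are not rectified: a ray, as slopes to the right and down, at radius r is drawn at 1 + k1 r^2 times it, then the intrinsics apply), "R" (3x3) and "t" (3): a world point X has camera coordinates R X + t. Camera axes: x right, y down, z forward; pixel columns grow to the right and rows downward; lengths in mm; the calibration is good to about 2 mm. A picture is of the moment at which its call begins: read the wrist's pose just before it. get_calibration takes no time and is no camera call; for the wrist camera it gives the pose at the moment of the call.
- job_done(): hands the job in; it is judged then, once.
The state is a dict: "t": time; "joints": joint angles; "qvel": joint speeds; "tau": joint torques, N m; "eef_pos": TCP position; "tcp_rot": TCP orientation; "ft_force": force on the tool from outside, world axes, zero at the start; "moment": the same for the moment, N m; "opening": opening from 0.0 (shut) to 1.0 (fully open); "grip_force": force on a finger pad.
Only numpy, scipy, OpenCV 4.12 (cv2) and the standard library are available. Lean on these libraries where they do the work, as an engineer would, in place of code of your own. Each camera call takes 0.05 s, during which the arm holds its last target. There are 200 camera calls.

## Working session

There is one attempt and no reset: what is moved stays moved. The work goes in short steps, Python scripts to look and compute and a tool call to move; the robot and the scene stay as the last step left them, time stands still between calls to the robot, and variables do not carry over. Pictures are saved under pics/ and viewed, at most 14 in all, crops included, and the job is handed in when it is done.

Besides the shell and the picture viewer there is one more tool, called after "Request:" by a JSON object that holds its "method" and its "body", one argument or row to a line. servo_tool: Moves the arm, as the interface text tells. Its arguments: {"type":"object","properties":{"moves":{"type":"array"}},"required":["moves"]}

```bash
mkdir -p pics; cat > h.py <<'E'
from cell import *
import numpy as np, cv2
def world(name,u,v,d=None,z=None,c=None):
    c=c or get_calibration(name);K=np.array(c["K"]);R=np.array(c["R"]);t=np.array(c["t"])
    p=np.array([(u-K[0,2])/K[0,0],(v-K[1,2])/K[1,1]]);q=p.copy()
    for _ in range(20): q=p/(1+c["k1"]*(q@q))
    ray=np.array([q[0],q[1],1.])
    if d is not None: return R.T@(ray*d-t)
    o=-R.T@t;w=R.T@ray
    return o+w*(z-o[2])/w[2]
E
python3 - <<'E'
from h import *
s=state();print(s["t"],s["eef_pos"],s["tcp_rot"],s["opening"])
for n in ("top","side"):
    c=get_calibration(n);im,d=read_camera(n);cv2.imwrite(f"pics/{n}1.png",im);np.save(f"{n}1.npy",d);print(n,c)
E
```

```text
0.0 [139.79777572 608.89862877 185.35721865] [-3.14052839e+00 -1.37960678e-04  2.91581071e+00] 1.0017060118179153
top {'K': array([[472.6169187 ,   0.        , 319.46877194],
       [  0.        , 472.6169187 , 199.99234752],
       [  0.        ,   0.        ,   1.        ]]), 'k1': -0.14166225833141888, 'R': array([[ 0.0131173 , -0.99986128,  0.0102646 ],
       [-0.98742647, -0.0145701 , -0.15740607],
       [ 0.15753379, -0.0080708 , -0.98748062]]), 't': array([  94.54427465,  569.81752478, 1060.90491197])}
side {'K': array([[424.69697913,   0.        , 322.26496192],
       [  0.        , 424.69697913, 199.91134808],
       [  0.        ,   0.        ,   1.        ]]), 'k1': -0.05836354840314163, 'R': array([[ 0.86036755, -0.50964903, -0.00505533],
       [-0.30342035, -0.50420119, -0.80852783],
       [ 0.40951652,  0.697165  , -0.58843622]]), 't': array([-422.01924132,  275.15977478,  777.9627857 ])}
```

View pics/top1.png

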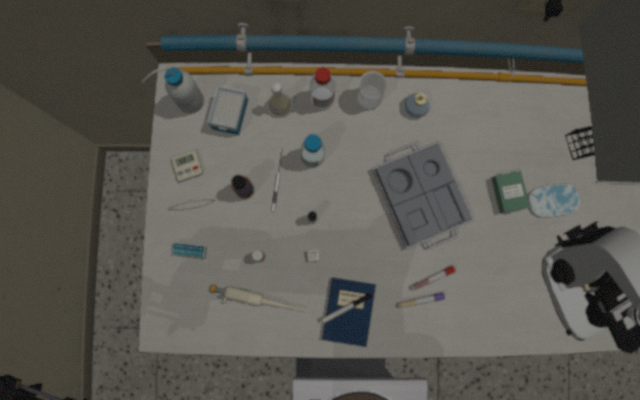

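View pics/side1.png

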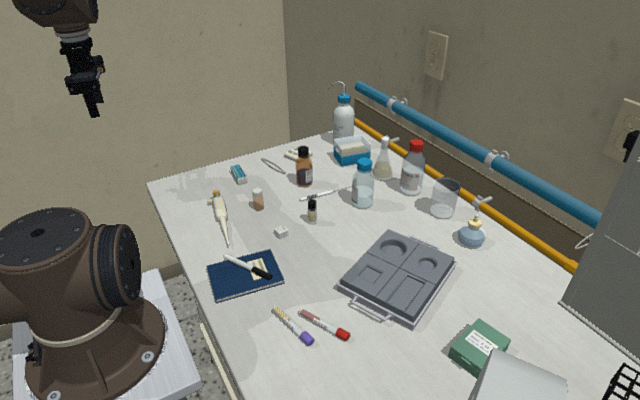

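The top view shows the stain bottle at (242,187), oil bottle (312,216), vial (257,256), cover box (312,256), slide packet (189,251) and buffer bottle (312,150). The tray is at (422,195), with its large round pocket at (400,180), small round (432,168), square (416,218) and oblong (448,208). The side view agrees: stain (304,167), oil (312,210), cover box (281,231), packet (238,174), tray (398,275).

```bash
cat >> h.py <<'E'
def cloud(name,d,c=None):
    c=c or get_calibration(name);K=np.array(c["K"]);R=np.array(c["R"]);t=np.array(c["t"])
    v,u=np.mgrid[:400,:640];p=np.stack([(u-K[0,2])/K[0,0],(v-K[1,2])/K[1,1]],-1);q=p.copy()
    for _ in range(20): q=p/(1+c["k1"]*(q**2).sum(-1,keepdims=True))
    P=np.concatenate([q,np.ones((400,640,1))],-1)*d[...,None]
    P=(P-t)@R; P[d==0]=np.nan
    return P
E
python3 - <<'E'
from h import *
dt=np.load("top1.npy");ds=np.load("side1.npy")
A=cloud("top",dt);B=cloud("side",ds)
for n,P,u,v in (("top",A,340,200),("side",B,250,245)):
    print(n,"table z",np.nanmedian(P[v-4:v+4,u-4:u+4,2]),np.nanstd(P[v-4:v+4,u-4:u+4,2]))
obj=dict(stain=(242,187,60),oil=(312,216,40),vial=(257,256,40),cover=(312,256,30),packet=(189,251,60),buffer=(312,150,60))
for k,(u,v,r) in obj.items():
    c=A[v-2:v+3,u-2:u+3].reshape(-1,3);c=np.nanmedian(c,0)
    for n,P in (("top",A),("side",B)):
        Q=P.reshape(-1,3);m=(np.hypot(Q[:,0]-c[0],Q[:,1]-c[1])<r)&(Q[:,2]>6);Q=Q[m]
        if len(Q)<5: print(k,n,len(Q));continue
        T=Q[Q[:,2]>np.percentile(Q[:,2],95)-8]
        r_=cv2.minAreaRect(Q[:,:2].astype(np.float32));rt=cv2.minAreaRect(T[:,:2].astype(np.float32))
        print(k,n,len(Q),"zmax %.0f"%np.percentile(Q[:,2],97),"all",np.round(r_[0]),np.round(r_[1]),round(r_[2]),"top",len(T),np.round(rt[0],1),np.round(rt[1],1),round(rt[2],1))
# tray
for n,P in (("top",A),("side",B)):
    Z=P[...,2];reg=(np.hypot(P[...,0]-np.nanmedian(A[190:200,415:425,0]),P[...,1]-np.nanmedian(A[190:200,415:425,1]))<150)
    m=reg&(Z>15)&(Z<45);r_=cv2.minAreaRect(P[m][:,:2].astype(np.float32));print(n,"tray",r_)
    m=reg&(Z>28)&(Z<37);mm=P[m];
    h=cv2.convexHull(mm[:,:2].astype(np.float32));print(cv2.minAreaRect(h),len(mm),np.median(mm[:,2]))
im=cv2.imread("pics/top1.png")[130:260,360:490];im=cv2.resize(im,None,fx=4.5,fy=4.5,interpolation=cv2.INTER_CUBIC)
cv2.imwrite("pics/traycrop.png",cv2.convertScaleAbs(im,alpha=1.8))
im=cv2.imread("pics/side1.png")[120:270,190:400];cv2.imwrite("pics/sidecrop.png",cv2.resize(im,None,fx=3.8,fy=3.8,interpolation=cv2.INTER_CUBIC))
E
```

```text
top table z 1.4738804715877887 1.909848771283358
side table z -0.1492959143840738 1.2217856290314615
stain top 468 zmax 120 all [582. 272.] [ 81. 117.] 51 top 146 [596.2 285. ] [28.1 28.7] 87.2
stain side 587 zmax 116 all [594. 278.] [42. 44.] 27 top 73 [597.4 282. ] [32.1 27.3] 60.8
oil top 118 zmax 71 all [531. 119.] [58. 50.] 57 top 62 [530.  119.2] [18.9 18.2] 0.9
oil side 215 zmax 67 all [528. 116.] [23. 24.] 21 top 52 [529.4 116.7] [20.  17.2] 59.8
vial top 151 zmax 63 all [434. 237.] [68. 67.] 18 top 97 [437.4 243. ] [22.8 23.4] 1.1
vial side 208 zmax 59 all [437. 238.] [27. 25.] 37 top 62 [436.8 240.8] [23.1 24.1] 13.3
cover top 135 zmax 23 all [443. 124.] [40. 46.] 5 top 122 [442.3 115.8] [26.  23.6] 0.9
cover side 124 zmax 20 all [441. 112.] [27. 29.] 8 top 102 [440.6 112.3] [26.5 29.3] 8.0
packet top 433 zmax 28 all [444. 408.] [112. 105.] 9 top 389 [447.7 411.9] [78.5 28.5] 84.7
packet side 197 zmax 24 all [447. 408.] [83. 29.] 85 top 156 [447.1 408.1] [82.6 28.5] 85.1
buffer top 691 zmax 136 all [658. 110.] [93. 90.] 12 top 231 [682.7 120.7] [36.8 36.9] 20.4
buffer side 957 zmax 132 all [682. 112.] [50. 56.] 83 top 132 [684.1 116.9] [37.4 37.7] 87.4
top tray ((590.730712890625, -146.75357055664062), (253.97799682617188, 183.53001403808594), 22.99915885925293)
((578.869873046875, -149.45571899414062), (222.54457092285156, 172.4832763671875), 23.104249954223633) 3404 34.64450036174739
side tray ((590.2117919921875, -149.50753784179688), (255.96356201171875, 181.00143432617188), 22.92207145690918)
((591.003662109375, -148.8277587890625), (203.0580596923828, 167.42367553710938), 22.959463119506836) 4271 34.24089848716232
```

View pics/traycrop.png

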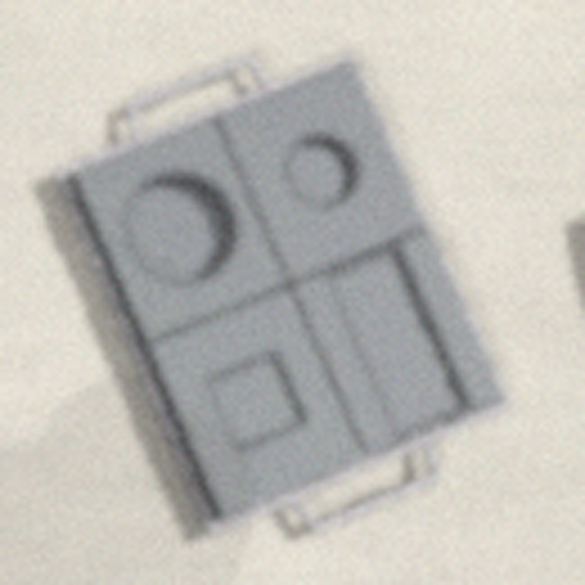

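View pics/sidecrop.png

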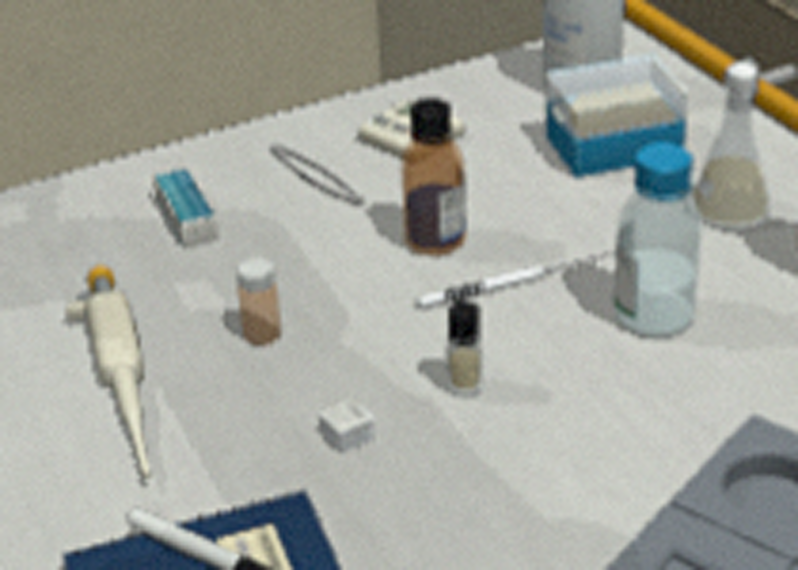

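The tray crop confirms the layout: stain pocket upper left, oil upper right, covers lower left, slides lower right, with the long axis about 23° from x. The side crop confirms the brown bottle, oil bottle, teal packet and white box. The two cameras agree to about 3 mm, within the clearances, so I'm moving to the stain bottle.

Request:
{"method": "servo_tool", "body": {
  "moves": [0.75, -0.535, 0, -0.3, 1, 0.75, -0.535, 0, -0.3, 1, 0.75, -0.535, 0, -0.3, 1, 0.75, -0.535, 0, -0.3, 1, 0.75, -0.535, 0, -0.3, 1, 0.75, -0.535, 0, -0.3, 1, 0.75, -0.535, 0, -0.3, 1, 0.75, -0.535, 0, -0.3, 1, 0.75, -0.535, 0, -0.3, 1, 0.75, -0.535, 0, -0.3, 1, 0.75, -0.535, 0, -0.3, 1, 0.75, -0.535, 0, -0.3, 1]
}}

```text
t: 1.1
eef_pos: [439.6, 395.1, 185.7]
tcp_rot: [-3.141, -0.0, 1.973]
ft_force: [-0.7, -0.1, -0.3]
opening: 1.0
grip_force: 0.0
```

```bash
python3 - <<'E'
from h import *
# pocket centres: pixels on top face in both views checked on z=32
for k,(u,v) in dict(stain=(180,228),oil=(320,172),cov=(256,400),sl=(402,332),C=(291,283)).items():
    print(k,np.round(world("top",360+u/4.5,130+v/4.5,z=32),1))
im,d=read_camera("wrist");c=get_calibration("wrist");cv2.imwrite("pics/w1.png",im)
print(c["t"],-np.array(c["R"]).T@c["t"],state()["eef_pos"],state()["tcp_rot"])
E
```

```text
stain [620.2 -90.   32. ]
oil [ 652.3 -166.7   32. ]
cov [ 528.5 -129.2   32. ]
sl [ 565.9 -208.9   32. ]
C [ 591.4 -149.3   32. ]
[-558.3991248   155.10790125  441.00338396] [410.2447385  462.43249074 384.9772387 ] [439.16034548 395.53566391 185.77551049] [-3.14110960e+00 -4.45121977e-05  1.97394913e+00]
```

View pics/w1.png

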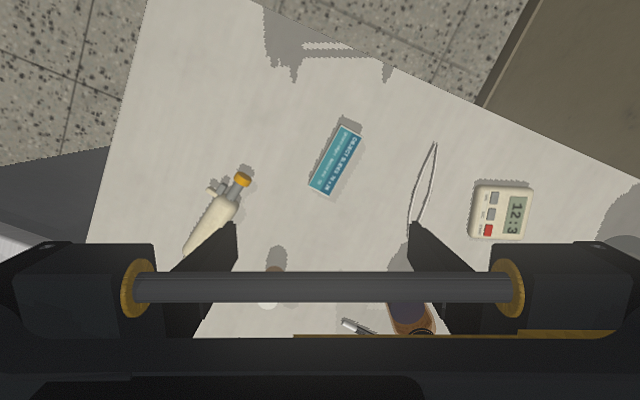

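The wrist view shows the teal packet at (335,160), the vial and stain bottle under the fingers near (270,290) and (410,315), and the gripper body's long side along the finger line. The pocket centres cast on z=32 match the tray geometry within 1–4 mm.

Request:
{"method": "servo_tool", "body": {
  "moves": [0.392, -0.279, 0, 0, 1, 0.392, -0.279, 0, 0, 1, 0.392, -0.279, 0, 0, 1, 0.392, -0.279, 0, 0, 1, 0.392, -0.279, 0, 0, 1, 0.392, -0.279, 0, 0, 1, 0.392, -0.279, -0.06, 0, 1, 0.392, -0.279, -0.12, 0, 1, 0.392, -0.279, -0.18, 0, 1, 0.392, -0.279, -0.24, 0, 1, 0.392, -0.279, -0.3, 0, 1, 0.392, -0.279, -0.35, 0, 1]
}}

```text
t: 2.15
eef_pos: [595.1, 285.1, 44.4]
tcp_rot: [-3.141, -0.0, 1.976]
ft_force: [-0.3, 0.1, -0.2]
opening: 1.003
grip_force: 0.0
```

Request:
{"method": "servo_tool", "body": {
  "moves": [0, 0, 0, 0, 0.4, 0, 0, 0, 0, 0.4, 0, 0, 0, 0, 0.4, 0, 0, 0, 0, 0.4, 0, 0, 0, 0, 0.4, 0, 0, 0, 0, 0.4, 0, 0, 0, 0, 0.4, 0, 0, 0, 0, 0.4, 0, 0, 0, 0, 0.4, 0, 0, 0, 0, 0.4, 0, 0, 0, 0, 0.4, 0, 0, 0, 0, 0.4]
}}

```text
t: 3.15
eef_pos: [596.9, 283.6, 46.3]
tcp_rot: [3.141, 0.0, 1.973]
ft_force: [0.2, 0.0, 3.5]
opening: 0.479
grip_force: 30.0
```

Request:
{"method": "servo_tool", "body": {
  "moves": [0, 0, 0.03, 0, 0.3, 0, 0, 0.1, 0, 0.3, 0, 0, 0.18, 0, 0.3, 0, 0, 0.27, 0, 0.3, 0, 0, 0.34, 0, 0.3, 0, -0.03, 0.36, 0, 0.3, 0, -0.09, 0.36, 0, 0.3, 0, -0.16, 0.36, 0, 0.3, 0, -0.23, 0.36, 0, 0.3, 0, -0.3, 0.36, 0, 0.3, 0, -0.36, 0.36, 0, 0.3, 0, -0.4, 0.36, 0, 0.3]
}}

```text
t: 4.15
eef_pos: [595.9, 120.8, 189.2]
tcp_rot: [-3.14, -0.0, 1.972]
ft_force: [-0.6, 0.0, -0.8]
opening: 0.478
grip_force: 30.0
```

Request:
{"method": "servo_tool", "body": {
  "moves": [0.005, -0.04, 0, 0, 0.3, 0.01, -0.1, 0, 0, 0.3, 0.02, -0.17, 0, 0, 0.3, 0.03, -0.24, 0, 0, 0.3, 0.04, -0.31, 0, 0, 0.3, 0.05, -0.38, 0, 0, 0.3, 0.055, -0.44, 0, 0, 0.3, 0.059, -0.49, 0, 0, 0.3, 0.059, -0.52, 0, 0, 0.3, 0.059, -0.534, 0, 0, 0.3, 0.059, -0.534, 0, 0, 0.3, 0.059, -0.534, 0, 0, 0.3]
}}

```text
t: 5.15
eef_pos: [620.0, -89.5, 189.7]
tcp_rot: [-3.141, -0.001, 1.973]
ft_force: [1.1, 0.2, -1.2]
opening: 0.477
grip_force: 30.0
```

```bash
python3 - <<'E'
from h import *
s=state();print(s["eef_pos"],s["tcp_rot"],s["opening"],s["ft_force"])
im,d=read_camera("side");cv2.imwrite("pics/s2.png",im[100:330,240:520].repeat(2,0).repeat(2,1))
im,d=read_camera("wrist");cv2.imwrite("pics/w2.png",im)
E
```

```text
[619.97666481 -89.5170274  189.73812446] [-3.14128889e+00 -5.51661542e-04  1.97325063e+00] 0.47703464686570984 [ 1.13797039  0.15886    -1.23857647]
```

View pics/s2.png

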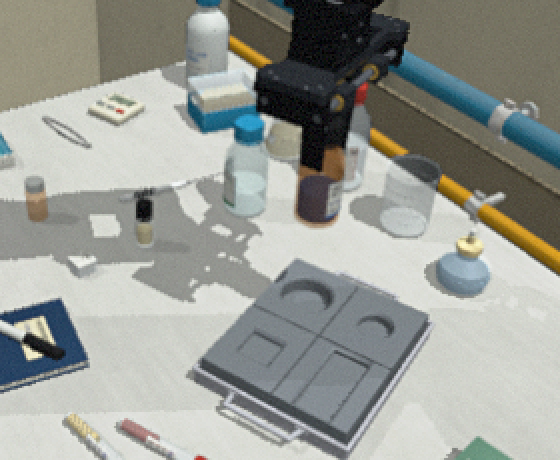

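The bottle hangs upright in the fingers at (318,190) in this crop, over the tray's stain block. Lowering.

Request:
{"method": "servo_tool", "body": {
  "moves": [0, 0, -0.04, 0, 0.3, 0, 0, -0.1, 0, 0.3, 0, 0, -0.16, 0, 0.3, 0, 0, -0.21, 0, 0.3, 0, 0, -0.25, 0, 0.3, 0, 0, -0.28, 0, 0.3, 0, 0, -0.295, 0, 0.3, 0, 0, -0.305, 0, 0.3, 0, 0, -0.312, 0, 0.3, 0, 0, -0.318, 0, 0.3, 0, 0, -0.322, 0, 0.3, 0, 0, -0.322, 0, 0.3]
}}

```text
t: 6.25
eef_pos: [620.5, -90.1, 61.5]
tcp_rot: [3.141, 0.0, 1.973]
ft_force: [0.7, -0.1, -1.5]
opening: 0.478
grip_force: 30.0
```

Request:
{"method": "servo_tool", "body": {
  "moves": [0, 0, -0.001, 0, 0.3, 0, 0, -0.002, 0, 0.3, 0, 0, -0.003, 0, 0.3, 0, 0, -0.004, 0, 0.3, 0, 0, -0.005, 0, 0.3, 0, 0, -0.006, 0, 0.3, 0, 0, -0.007, 0, 0.3, 0, 0, -0.007, 0, 0.3]
}}

```text
t: 6.92
eef_pos: [621.1, -90.1, 61.0]
tcp_rot: [3.139, 0.002, 1.973]
ft_force: [-4.5, 1.7, 20.4]
opening: 0.48
grip_force: 30.0
```

Request:
{"method": "servo_tool", "body": {
  "moves": [0, 0, 0.003, 0, 0.3, 0, 0, 0.006, 0, 0.3, 0, 0, 0.006, 0, 0.3, 0, 0, 0.006, 0, 0.5, 0, 0, 0.006, 0, 0.55, 0, 0, 0.006, 0, 0.6, 0, 0, 0.006, 0, 0.7, 0, 0, 0.006, 0, 0.8, 0, 0, 0.006, 0, 0.8, 0, 0, 0.006, 0, 0.8, 0, 0, 0.006, 0, 0.8, 0, 0, 0.006, 0, 0.8]
}}

```text
t: 7.92
eef_pos: [620.3, -90.1, 60.7]
tcp_rot: [3.142, -0.0, 1.973]
ft_force: [-0.5, -0.0, -0.6]
opening: 0.799
grip_force: 0.0
```

Request:
{"method": "servo_tool", "body": {
  "moves": [0, 0, 0.05, 0, 0.8, 0, 0, 0.12, 0, 0.8, 0, 0, 0.2, 0, 0.8, 0, 0, 0.29, 0, 0.8, 0, 0, 0.36, 0, 0.8, 0, 0.1, 0.36, 0, 0.8, -0.1, 0.2, 0.36, 0, 0.8, -0.2, 0.3, 0.36, 0, 0.8, -0.224, 0.4, 0.36, 0, 0.8, -0.224, 0.52, 0.36, 0, 0.8, -0.224, 0.52, 0.36, 0, 0.8, -0.224, 0.52, 0.36, 0, 0.8]
}}

```text
t: 8.92
eef_pos: [529.4, 122.3, 205.2]
tcp_rot: [3.141, -0.001, 1.977]
ft_force: [0.2, -0.2, -1.4]
opening: 0.799
grip_force: 0.0
```

```bash
python3 - <<'E'
from h import *
dt=read_camera("top")[1];im,ds=read_camera("side");print(state()["eef_pos"],state()["opening"])
cv2.imwrite("pics/s3.png",im[100:330,240:520].repeat(2,0).repeat(2,1))
for n,d in (("top",dt),("side",ds)):
    Q=cloud(n,d).reshape(-1,3);m=(np.hypot(Q[:,0]-620,Q[:,1]+90)<35)&(Q[:,2]>60)&(Q[:,2]<160);Q=Q[m]
    T=Q[Q[:,2]>np.percentile(Q[:,2],97)-8];print(n,len(T),cv2.minAreaRect(T[:,:2].astype(np.float32)),np.percentile(Q[:,2],97))
E
```

```text
[530.47340622 118.87744785 204.9249544 ] 0.7996425446099572
top 137 ((619.3310546875, -88.1066665649414), (27.0682373046875, 26.953296661376953), 1.841049313545227) 134.3655057616777
side 130 ((621.0181884765625, -91.87986755371094), (29.07100486755371, 27.922399520874023), 49.7568359375) 131.70795376633217
```

View pics/s3.png

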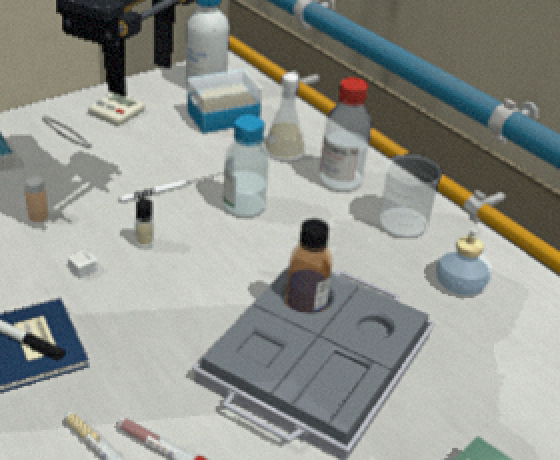

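The stain bottle stands upright in its pocket at (310,265). Its top is 15 mm higher than on the table, so it rests on the pocket floor. Next is the oil bottle.

Request:
{"method": "servo_tool", "body": {
  "moves": [0, 0, -0.08, 0, 0.8, 0, 0, -0.17, 0, 0.8, 0, 0, -0.26, 0, 0.8, 0, 0, -0.34, 0, 0.8, 0, 0, -0.41, 0, 0.8, 0, 0, -0.455, 0, 0.8, 0, 0, -0.472, 0, 0.8, 0, 0, -0.472, 0, 0.8, 0, 0, -0.472, 0, 0.6, 0, 0, -0.472, 0, 0.5, 0, 0, -0.472, 0, 0.4, 0, 0, -0.472, 0, 0.3]
}}

```text
t: 10.02
eef_pos: [531.3, 117.9, 17.0]
tcp_rot: [3.14, 0.001, 1.973]
ft_force: [-0.0, 0.5, -0.3]
opening: 0.575
grip_force: 0.0
```

Request:
{"method": "servo_tool", "body": {
  "moves": [0, 0, 0, 0, 0.25, 0, 0, 0, 0, 0.2, 0, 0, 0, 0, 0.15, 0, 0, 0, 0, 0.1, 0, 0, 0, 0, 0.1, 0, 0, 0, 0, 0.1, 0, 0, 0, 0, 0.1, 0, 0, 0, 0, 0.1, 0, 0, 0, 0, 0.1]
}}

```text
t: 10.77
eef_pos: [530.7, 118.0, 15.9]
tcp_rot: [3.142, 0.0, 1.973]
ft_force: [0.6, -0.4, -0.8]
opening: 0.104
grip_force: 0.0
```

```bash
python3 - <<'E'
from h import *
im,d=read_camera("side");s=state();print(s["opening"],s["grip_force"])
cv2.imwrite("pics/s4.png",im[120:270,190:400].repeat(3,0).repeat(3,1))
E
```

```text
0.1006333596191793 0.0
```

View pics/s4.png

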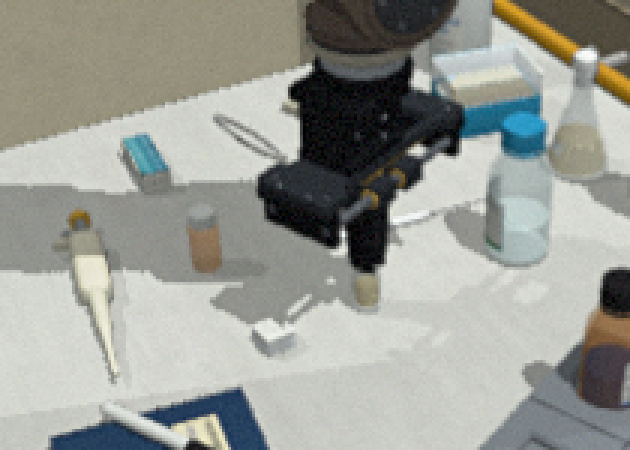

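```bash
python3 - <<'E'
from h import *
im,d=read_camera("side");P=cloud("side",d)
for v in range(206,224,2): print(v,[tuple(np.round(P[v,u]).astype(int)) for u in (308,312,315)])
w,_=read_camera("wrist");t,_=read_camera("top")
o=np.hstack([cv2.resize(w[200:400,200:440],(480,400)),cv2.resize(t[180:280,260:340],(320,400),interpolation=cv2.INTER_CUBIC)])
cv2.imwrite("pics/w5.png",cv2.convertScaleAbs(o,alpha=1.5))
E
```

```text
206 [(np.int64(520), np.int64(118), np.int64(53)), (np.int64(525), np.int64(106), np.int64(59)), (np.int64(533), np.int64(107), np.int64(55))]
208 [(np.int64(521), np.int64(120), np.int64(45)), (np.int64(525), np.int64(107), np.int64(52)), (np.int64(535), np.int64(109), np.int64(47))]
210 [(np.int64(520), np.int64(119), np.int64(40)), (np.int64(527), np.int64(111), np.int64(43)), (np.int64(535), np.int64(109), np.int64(41))]
212 [(np.int64(520), np.int64(118), np.int64(34)), (np.int64(524), np.int64(105), np.int64(41)), (np.int64(534), np.int64(108), np.int64(36))]
214 [(np.int64(518), np.int64(116), np.int64(31)), (np.int64(525), np.int64(107), np.int64(34)), (np.int64(533), np.int64(106), np.int64(31))]
216 [(np.int64(518), np.int64(117), np.int64(23)), (np.int64(525), np.int64(107), np.int64(27)), (np.int64(530), np.int64(101), np.int64(29))]
218 [(np.int64(518), np.int64(116), np.int64(17)), (np.int64(524), np.int64(107), np.int64(21)), (np.int64(532), np.int64(105), np.int64(19))]
220 [(np.int64(518), np.int64(117), np.int64(10)), (np.int64(524), np.int64(106), np.int64(16)), (np.int64(532), np.int64(105), np.int64(13))]
222 [(np.int64(518), np.int64(118), np.int64(3)), (np.int64(523), np.int64(106), np.int64(10)), (np.int64(532), np.int64(106), np.int64(6))]
```

View pics/w5.png

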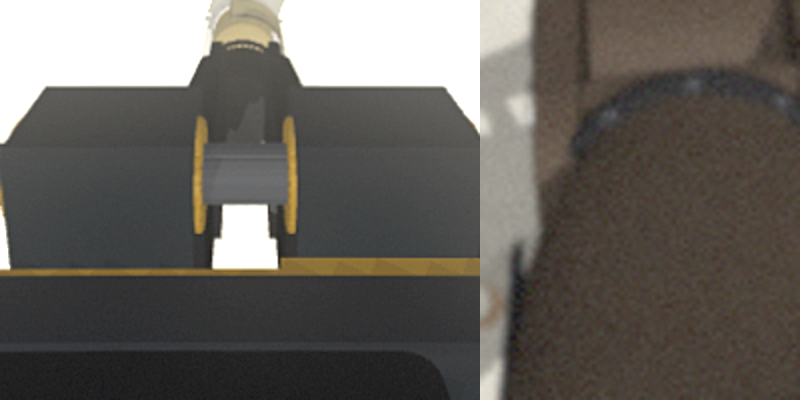

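```bash
python3 - <<'E'
from h import *
c=get_calibration("wrist");w,d=read_camera("wrist");P=cloud("wrist",d,c)
for v in range(170,270,6): print(v,[tuple(int(x) for x in np.nan_to_num(np.round(P[v,u]))) for u in (300,310,320,330,340)])
o=cv2.resize(w[130:290,220:420],(800,640),interpolation=cv2.INTER_CUBIC)[:600]
cv2.imwrite("pics/w6.png",o);print(state()["opening"],state()["eef_pos"])
E
```

```text
170 [(505, 140, 0), (511, 143, 0), (517, 145, 0), (523, 148, -1), (529, 151, 0)]
176 [(506, 137, 1), (512, 139, 0), (518, 142, 0), (525, 144, 1), (531, 147, 0)]
182 [(508, 133, 0), (514, 135, 0), (520, 138, 0), (526, 141, 1), (532, 143, 0)]
188 [(509, 129, 1), (515, 132, 1), (522, 134, 1), (528, 137, 0), (534, 139, 0)]
194 [(511, 125, 0), (517, 128, 0), (523, 130, 0), (530, 133, 1), (536, 136, 1)]
200 [(513, 121, -1), (519, 124, 1), (524, 129, 11), (531, 130, 5), (537, 132, 1)]
206 [(514, 117, 1), (519, 124, 15), (524, 129, 24), (530, 131, 20), (539, 128, 1)]
212 [(516, 113, 1), (519, 125, 28), (524, 129, 34), (530, 130, 31), (541, 124, 1)]
218 [(517, 109, 0), (520, 125, 38), (525, 128, 42), (530, 130, 40), (538, 127, 25)]
224 [(519, 105, 0), (520, 125, 50), (525, 127, 48), (531, 128, 45), (537, 127, 36)]
230 [(516, 123, 57), (520, 126, 59), (525, 127, 57), (530, 128, 54), (534, 132, 60)]
236 [(516, 124, 67), (521, 124, 62), (525, 127, 65), (530, 128, 63), (534, 131, 66)]
242 [(516, 124, 74), (521, 124, 70), (526, 125, 66), (531, 126, 66), (533, 131, 74)]
248 [(511, 147, 131), (521, 125, 78), (527, 122, 66), (532, 124, 66), (533, 131, 80)]
254 [(512, 145, 131), (522, 125, 83), (529, 119, 67), (533, 120, 65), (533, 131, 86)]
260 [(512, 146, 136), (522, 125, 89), (530, 116, 67), (534, 118, 67), (533, 131, 92)]
266 [(512, 145, 137), (522, 124, 93), (531, 113, 66), (536, 114, 65), (532, 131, 97)]
0.0964541638833964 [530.71188602 117.96131587  15.94353524]
```

View pics/w6.png

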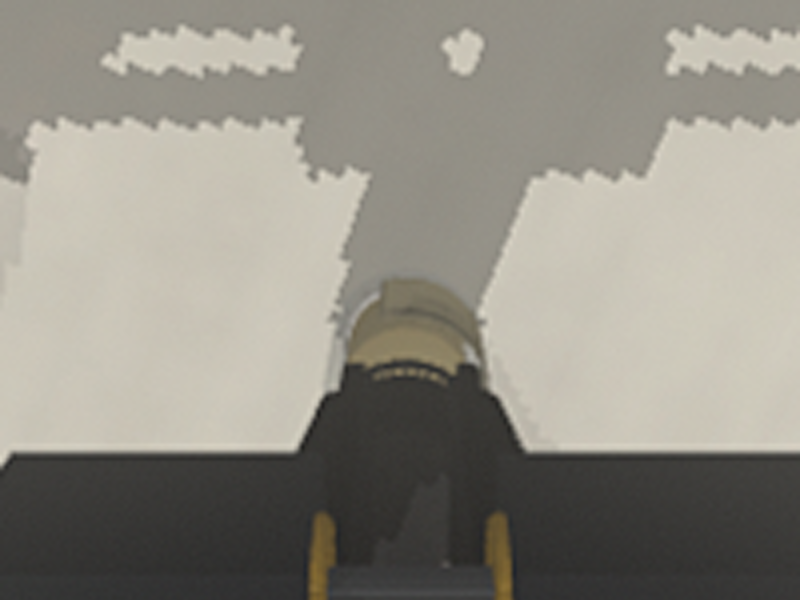

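The bottle still stands upright between the finger tips, with its cap top at z≈66 and (530,119), but there is no grip force at opening 0.1. I'll close further and check.

Request:
{"method": "servo_tool", "body": {
  "moves": [0, 0, 0, 0, 0, 0, 0, 0, 0, 0, 0, 0, 0, 0, 0, 0, 0, 0, 0, 0]
}}

```text
t: 11.35
eef_pos: [530.7, 118.0, 16.0]
tcp_rot: [3.142, 0.0, 1.973]
ft_force: [-0.2, -0.3, -0.2]
opening: 0.002
grip_force: 0.0
```

```bash
python3 - <<'E'
from h import *
c=get_calibration("wrist");w,d=read_camera("wrist");P=cloud("wrist",d,c)
s,ds=read_camera("side");B=cloud("side",ds)
for n,P in (("wrist",P),("side",B)):
    Q=P.reshape(-1,3);m=(abs(Q[:,0]-530)<45)&(abs(Q[:,1]-118)<45)
    for lo,hi in ((4,14),(18,30),(30,42),(44,56)):
        T=Q[m&(Q[:,2]>lo)&(Q[:,2]<hi)]
        if len(T)>3: print(n,lo,hi,len(T),np.round(cv2.minEnclosingCircle(T[:,:2].astype(np.float32))[0]),np.round(T.min(0)),np.round(T.max(0)))
a=cv2.resize(w[130:290,220:420],(500,400),interpolation=cv2.INTER_CUBIC);b=cv2.resize(s[170:240,285:337],(297,400),interpolation=cv2.INTER_CUBIC)
cv2.imwrite("pics/w7.png",np.hstack([a,b]))
E
```

```text
wrist 4 14 139 [528. 121.] [517. 117.   4.] [540. 131.  14.]
wrist 18 30 216 [529. 120.] [517. 117.  18.] [541. 131.  30.]
wrist 30 42 368 [529. 120.] [517. 113.  30.] [541. 131.  42.]
wrist 44 56 265 [528. 120.] [519. 113.  44.] [539. 130.  56.]
side 4 14 31 [545. 132.] [517. 102.   4.] [571. 153.  13.]
side 18 30 35 [530. 117.] [518. 105.  18.] [542. 124.  30.]
side 30 42 42 [527. 114.] [518. 105.  30.] [539. 124.  42.]
side 44 56 39 [530. 114.] [520. 103.  44.] [541. 119.  56.]
```

View pics/w7.png

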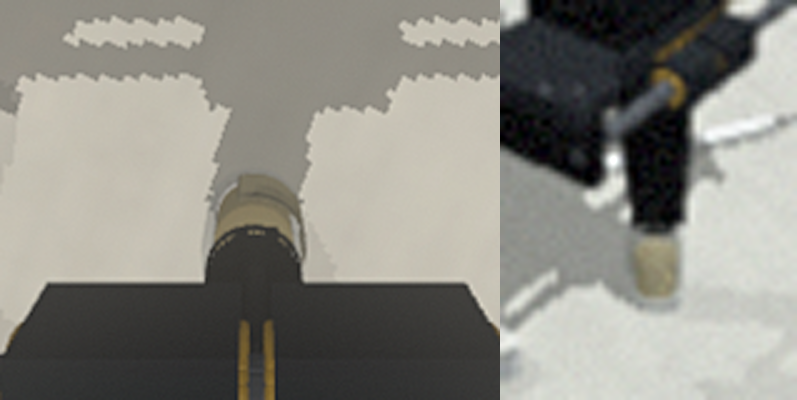

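Both views show the bottle upright and undisturbed at (529,119), although the shut fingers are reported at the same spot, so they met no resistance. I'll reopen, check, and regrasp.

Request:
{"method": "servo_tool", "body": {
  "moves": [0, 0, 0, 0, 0.1, 0, 0, 0, 0, 0.2, 0, 0, 0, 0, 0.3, 0, 0, 0, 0, 0.4, 0, 0, 0, 0, 0.5, 0, 0, 0, 0, 0.6, 0, 0, 0, 0, 0.6, 0, 0, 0, 0, 0.6]
}}

```text
t: 12.12
eef_pos: [530.7, 118.0, 16.0]
tcp_rot: [3.141, 0.0, 1.973]
ft_force: [-0.3, -0.4, 0.0]
opening: 0.505
grip_force: 0.0
```

```bash
cat > chk.py <<'E'
from h import *
c=get_calibration("wrist");w,d=read_camera("wrist");P=cloud("wrist",d,c)
s,ds=read_camera("side");B=cloud("side",ds);print(state()["eef_pos"],state()["opening"])
for n,P in (("wrist",P),("side",B)):
    Q=P.reshape(-1,3);m=(abs(Q[:,0]-530)<60)&(abs(Q[:,1]-118)<60)
    for lo,hi in ((4,14),(18,30),(30,42),(44,56),(60,70)):
        T=Q[m&(Q[:,2]>lo)&(Q[:,2]<hi)]
        if len(T)>3: print(n,lo,hi,len(T),np.round(cv2.minEnclosingCircle(T[:,:2].astype(np.float32))[0]),np.round(T.min(0)),np.round(T.max(0)))
a=cv2.resize(w[130:290,220:420],(500,400),interpolation=cv2.INTER_CUBIC);b=cv2.resize(s[170:240,285:337],(297,400),interpolation=cv2.INTER_CUBIC)
cv2.imwrite("pics/w8.png",np.hstack([a,b]))
E
python3 chk.py
```

```text
[530.70498434 117.97421282  15.96129623] 0.5770880220540555
wrist 4 14 142 [528. 121.] [517. 116.   4.] [540. 131.  14.]
wrist 18 30 208 [529. 120.] [517. 117.  18.] [541. 131.  30.]
wrist 30 42 374 [529. 121.] [517. 114.  30.] [541. 131.  42.]
wrist 44 56 691 [528. 123.] [500.  99.  44.] [557. 139.  56.]
wrist 60 70 1822 [526. 127.] [497.  99.  60.] [557. 140.  70.]
side 4 14 33 [526. 140.] [518. 104.   4.] [541. 176.  13.]
side 18 30 34 [529. 113.] [517. 103.  18.] [541. 117.  29.]
side 30 42 31 [523. 109.] [507. 104.  31.] [539. 113.  42.]
side 44 56 85 [531. 117.] [498.  95.  44.] [564. 136.  56.]
side 60 70 98 [531. 114.] [495.  93.  60.] [567. 137.  70.]
```

View pics/w8.png

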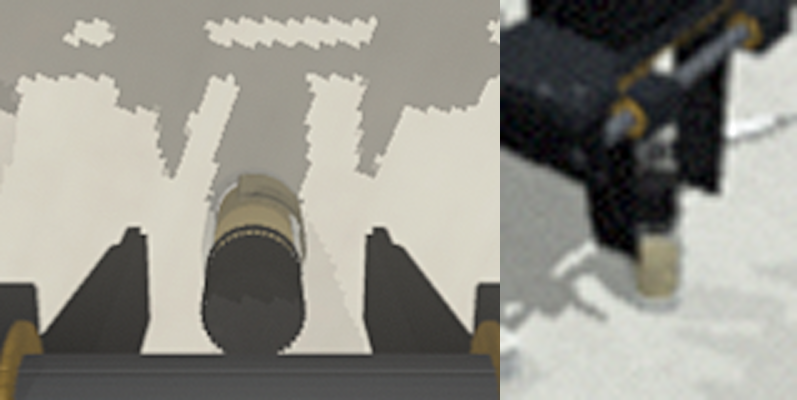

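```bash
python3 - <<'E'
from h import *
s=state();c=get_calibration("wrist");w,d=read_camera("wrist");P=cloud("wrist",d,c)
K,R,t=np.array(c["K"]),np.array(c["R"]),np.array(c["t"])
e=np.array([.9205,.3907,0]);n=np.array([-.3907,.9205,0]);T=np.array(s["eef_pos"]);print(T,s["opening"])
def proj(X):
    x=R@X+t;q=x[:2]/x[2];q=q*(1+c["k1"]*(q@q));return K[0,0]*q[0]+K[0,2],K[1,1]*q[1]+K[1,2]
for dz in (0,20,30,40):
  print(dz,[np.round(proj(T+a*e+b*n+[0,0,dz])) for a in (-27.5,27.5) for b in (-10,10)])
Q=P.reshape(-1,3)-T;a=Q@e;b=Q@n;m=(abs(a)>22)&(abs(a)<45)&(abs(b)<20)&(Q[:,2]>0)&(Q[:,2]<70)
print(np.sort(Q[m,2])[:20:2]);
for lo in range(20,70,10):
    k=m&(Q[:,2]>lo)&(Q[:,2]<lo+10)
    if k.any(): print(lo,k.sum(),np.round([a[k].min(),a[k].max(),b[k].min(),b[k].max(),np.abs(a[k]).min()]))
E
```

```text
[530.70498434 117.97421282  15.96129623] 0.5770880220540555
0 [array([281., 236.]), array([280., 207.]), array([365., 236.]), array([366., 207.])]
20 [array([276., 249.]), array([275., 217.]), array([369., 249.]), array([371., 217.])]
30 [array([274., 257.]), array([273., 223.]), array([372., 257.]), array([373., 224.])]
40 [array([271., 265.]), array([270., 230.]), array([375., 265.]), array([376., 230.])]
[27.94436058 28.77956535 28.9693118  29.02406794 29.10420717 29.12888926
 29.28069742 29.39257985 29.5960101  29.71042727]
20 26 [-31.  31. -10.  11.  27.]
30 351 [-33.  32. -11.  12.  27.]
40 468 [-35.  34. -11.  12.  27.]
50 528 [-36.  35.  -7.  12.  27.]
60 595 [-37.  36.  -2.  12.  27.]
```

The fingertips in both cameras sit 28 mm above the reported TCP, so they closed at z≈44, just above the bottle's 43 mm body. I'll go 24 mm lower, slowly, checking force.

Request:
{"method": "servo_tool", "body": {
  "moves": [0, 0, -0.01, 0, 0.6, 0, 0, -0.02, 0, 0.6, 0, 0, -0.03, 0, 0.6, 0, 0, -0.03, 0, 0.6]
}}

```text
t: 12.6
eef_pos: [530.2, 117.9, 3.0]
tcp_rot: [-3.14, -0.0, 1.973]
ft_force: [-1.3, 0.5, 0.2]
opening: 0.6
grip_force: 0.0
```

Request:
{"method": "servo_tool", "body": {
  "moves": [0, 0, -0.01, 0, 0.6, 0, 0, -0.02, 0, 0.6, 0, 0, -0.03, 0, 0.6, 0, 0, -0.03, 0, 0.6, 0, 0, -0.03, 0, 0.1, 0, 0, -0.03, 0, 0.1, 0, 0, -0.03, 0, 0.1, 0, 0, -0.03, 0, 0.1, 0, 0, -0.03, 0, 0.1, 0, 0, -0.03, 0, 0.1, 0, 0, -0.03, 0, 0.1, 0, 0, -0.03, 0, 0.1]
}}

```text
t: 13.6
eef_pos: [530.7, 118.0, -7.9]
tcp_rot: [3.141, 0.0, 1.973]
ft_force: [-0.4, -1.2, 1.6]
opening: 0.259
grip_force: 30.0
```

Request:
{"method": "servo_tool", "body": {
  "moves": [0, 0, 0.02, 0, 0.1, 0, 0, 0.08, 0, 0.1, 0, 0, 0.16, 0, 0.1, 0, 0, 0.25, 0, 0.1, 0, 0, 0.34, 0, 0.1, 0, 0, 0.41, 0, 0.1, 0.02, -0.03, 0.44, 0, 0.1, 0.05, -0.09, 0.44, 0, 0.1, 0.08, -0.15, 0.44, 0, 0.1, 0.11, -0.21, 0.44, 0, 0.1, 0.14, -0.27, 0.44, 0, 0.1, 0.16, -0.32, 0.44, 0, 0.1]
}}

```text
t: 14.6
eef_pos: [595.3, -11.7, 168.6]
tcp_rot: [3.141, 0.0, 1.973]
ft_force: [-0.1, 0.6, -1.1]
opening: 0.258
grip_force: 30.0
```

Request:
{"method": "servo_tool", "body": {
  "moves": [0.03, -0.06, 0, 0, 0.1, 0.05, -0.12, 0, 0, 0.1, 0.075, -0.18, 0, 0, 0.1, 0.1, -0.25, 0, 0, 0.1, 0.12, -0.31, 0, 0, 0.1, 0.135, -0.36, 0, 0, 0.1, 0.145, -0.385, 0, 0, 0.1, 0.145, -0.392, 0, 0, 0.1, 0.145, -0.392, -0.04, 0, 0.1, 0.145, -0.392, -0.1, 0, 0.1, 0.145, -0.392, -0.17, 0, 0.1, 0.145, -0.392, -0.22, 0, 0.1]
}}

```text
t: 15.6
eef_pos: [651.8, -165.3, 78.5]
tcp_rot: [-3.141, -0.001, 1.974]
ft_force: [0.2, -0.0, -0.7]
opening: 0.257
grip_force: 30.0
```

Request:
{"method": "servo_tool", "body": {
  "moves": [0, 0, -0.04, 0, 0.1, 0, 0, -0.08, 0, 0.1, 0, 0, -0.11, 0, 0.1, 0, 0, -0.13, 0, 0.1, 0, 0, -0.143, 0, 0.1, 0, 0, -0.15, 0, 0.1, 0, 0, -0.154, 0, 0.1, 0, 0, -0.157, 0, 0.1, 0, 0, -0.16, 0, 0.1, 0, 0, -0.163, 0, 0.1, 0, 0, -0.163, 0, 0.1]
}}

```text
t: 16.52
eef_pos: [652.9, -167.0, 15.1]
tcp_rot: [3.141, 0.001, 1.973]
ft_force: [0.6, 0.4, 0.5]
opening: 0.254
grip_force: 30.0
```

Request:
{"method": "servo_tool", "body": {
  "moves": [0, 0, -0.001, 0, 0.1, 0, 0, -0.002, 0, 0.1, 0, 0, -0.003, 0, 0.1, 0, 0, -0.003, 0, 0.1]
}}

```text
t: 16.85
eef_pos: [653.0, -167.0, 15.1]
tcp_rot: [3.141, 0.001, 1.973]
ft_force: [-3.7, 0.8, 11.9]
opening: 0.257
grip_force: 30.0
```

Request:
{"method": "servo_tool", "body": {
  "moves": [0, 0, 0.003, 0, 0.1, 0, 0, 0.003, 0, 0.1, 0, 0, 0.003, 0, 0.3, 0, 0, 0.003, 0, 0.35, 0, 0, 0.003, 0, 0.4, 0, 0, 0.003, 0, 0.5, 0, 0, 0.003, 0, 0.5, 0, 0, 0.003, 0, 0.5, 0, 0, 0.05, 0, 0.5, 0, 0, 0.13, 0, 0.5, 0, 0, 0.22, 0, 0.5, 0, 0, 0.4, 0, 0.5]
}}

```text
t: 17.85
eef_pos: [651.9, -166.6, 143.3]
tcp_rot: [-3.14, -0.002, 1.973]
ft_force: [0.6, 0.6, -0.4]
opening: 0.501
grip_force: 0.0
```

Request:
{"method": "servo_tool", "body": {
  "moves": [0, 0, 0, 0, 0.5, 0, 0, 0, 0, 0.5, -0.26, 0.72, 0, -0.156, 0.7, -0.26, 0.72, 0, -0.156, 0.7, -0.26, 0.72, 0, -0.156, 0.7, -0.26, 0.72, 0, -0.156, 0.7, -0.26, 0.72, 0, -0.156, 0.7, -0.26, 0.72, 0, -0.156, 0.7, -0.26, 0.72, 0, -0.156, 0.7, -0.26, 0.72, 0, -0.156, 0.7, -0.26, 0.72, 0, -0.156, 0.7, -0.26, 0.72, 0, -0.156, 0.7]
}}

```text
t: 18.85
eef_pos: [548.2, 121.6, 142.3]
tcp_rot: [-3.14, 0.0, 1.485]
ft_force: [-0.2, -0.7, 0.2]
opening: 0.699
grip_force: 0.0
```

```bash
python3 - <<'E'
from h import *
dt=read_camera("top")[1];im,ds=read_camera("side");s=state();print(s["eef_pos"],s["tcp_rot"],s["opening"])
for n,d in (("top",dt),("side",ds)):
    Q=cloud(n,d).reshape(-1,3)
    for k,x,y,z0,z1 in (("oil",653,-167,50,110),("stain",620,-90,100,150)):
        m=(np.hypot(Q[:,0]-x,Q[:,1]-y)<30)&(Q[:,2]>z0)&(Q[:,2]<z1);T=Q[m]
        T=T[T[:,2]>np.percentile(T[:,2],97)-8];print(n,k,len(T),np.round(cv2.minAreaRect(T[:,:2].astype(np.float32))[:2],1),np.percentile(T[:,2],95))
E
```

```text
[548.9141451  120.23163651 142.55578303] [-3.14082105e+00  3.46292391e-04  1.48259714e+00] 0.6987398286806026
top oil 69 [[ 651.2 -165. ]
 [  19.3   21.2]] 93.02089675789847
top stain 138 [[619.5 -88.1]
 [ 27.1  27.5]] 135.13249253862145
side oil 76 [[ 650.8 -166.9]
 [  19.4   21.3]] 90.39214679773653
side stain 125 [[621.4 -91.3]
 [ 28.3  28.2]] 132.41748257965065
```

Request:
{"method": "servo_tool", "body": {
  "moves": [-0.254, 0.722, 0, 0, 0.7, -0.254, 0.722, 0, 0, 0.7, -0.254, 0.722, 0, 0, 0.7, -0.254, 0.722, 0, 0, 0.7, -0.254, 0.722, 0, 0, 0.7, -0.254, 0.722, 0, 0, 0.7, -0.254, 0.722, 0, 0, 0.7, -0.254, 0.722, 0, 0, 0.7, -0.254, 0.722, 0, 0, 0.7, -0.254, 0.722, 0, 0, 0.7, -0.254, 0.722, 0, 0, 0.7, -0.254, 0.722, 0, 0, 0.7]
}}

```text
t: 19.95
eef_pos: [448.1, 408.3, 143.1]
tcp_rot: [-3.141, 0.0, 1.481]
ft_force: [-0.7, 0.5, -0.4]
opening: 0.697
grip_force: 0.0
```

```bash
cat > box.py <<'E'
from h import *
import sys
x,y,zt,r=map(float,sys.argv[1:5])
c=get_calibration("wrist");w,d=read_camera("wrist");P=cloud("wrist",d,c);s=state();T=np.array(s["eef_pos"]);print(T,s["tcp_rot"])
Q=P.reshape(-1,3);m=(np.hypot(Q[:,0]-x,Q[:,1]-y)<r)&(abs(Q[:,2]-zt)<5);q=Q[m]
print(m.sum(),np.median(q[:,2]),cv2.minAreaRect(q[:,:2].astype(np.float32)),q.min(0).round(),q.max(0).round())
yaw=s["tcp_rot"][2];f=yaw-np.pi/2;e=np.array([np.cos(f),np.sin(f),0])
k=Q-T;a=k@e;b=k@np.array([-e[1],e[0],0]);m=(abs(a)<60)&(abs(b)<15)&(k[:,2]>5)&(k[:,2]<60);print("tips above TCP",np.sort(k[m,2])[:12:3].round(1) if m.any() else None)
E
python3 box.py 447 410 22 55
```

```text
[448.0719506  408.46240928 143.22303905] [3.14153657e+00 2.00017072e-04 1.48107568e+00]
2174 22.724479937719337 ((447.59173583984375, 410.01556396484375), (78.48939514160156, 27.728635787963867), 84.39891052246094) [430. 370.  17.] [465. 450.  25.]
tips above TCP [27.9 28.5 28.8 28.9]
```

Request:
{"method": "servo_tool", "body": {
  "moves": [0, 0, -0.09, -0.002, 0.7, 0, 0, -0.18, -0.002, 0.7, 0, 0, -0.26, -0.002, 0.7, 0, 0, -0.32, -0.002, 0.7, 0, 0, -0.36, -0.002, 0.7, 0, 0, -0.385, -0.002, 0.7, 0, 0, -0.398, -0.002, 0.7, 0, 0, -0.398, -0.002, 0.6, 0, 0, -0.398, -0.002, 0.5, 0, 0, -0.398, -0.002, 0.15, 0, 0, -0.398, -0.002, 0.15, 0, 0, -0.398, -0.002, 0.15]
}}

```text
t: 21.0
eef_pos: [447.4, 410.2, -15.1]
tcp_rot: [3.141, -0.001, 1.477]
ft_force: [0.8, -0.3, 0.4]
opening: 0.407
grip_force: 0.0
```

Request:
{"method": "servo_tool", "body": {
  "moves": [0, 0, 0, 0, 0.15, 0, 0, 0, 0, 0.15, 0, 0, 0, 0, 0.15, 0, 0, 0, 0, 0.15, 0, 0, 0, 0, 0.15, 0, 0, 0, 0, 0.15]
}}

```text
t: 21.5
eef_pos: [447.2, 410.1, -15.5]
tcp_rot: [3.141, -0.0, 1.477]
ft_force: [-1.3, -0.5, 5.2]
opening: 0.293
grip_force: 30.0
```

Request:
{"method": "servo_tool", "body": {
  "moves": [0, 0, 0.02, 0, 0.15, 0, 0, 0.08, 0, 0.15, 0, 0, 0.16, 0, 0.15, 0, 0, 0.25, 0, 0.15, 0.01, -0.03, 0.33, -0.03, 0.15, 0.02, -0.09, 0.36, -0.06, 0.15, 0.03, -0.16, 0.36, -0.09, 0.15, 0.04, -0.23, 0.36, -0.12, 0.15, 0.05, -0.31, 0.36, -0.15, 0.15, 0.06, -0.39, 0.36, -0.18, 0.15, 0.07, -0.47, 0.36, -0.21, 0.15, 0.085, -0.54, 0.36, -0.24, 0.15]
}}

```text
t: 22.5
eef_pos: [480.6, 192.2, 128.4]
tcp_rot: [3.142, 0.0, 0.718]
ft_force: [0.7, 0.5, -0.5]
opening: 0.293
grip_force: 30.0
```

Request:
{"method": "servo_tool", "body": {
  "moves": [0.02, -0.08, 0, -0.03, 0.15, 0.04, -0.17, 0, -0.06, 0.15, 0.06, -0.26, 0, -0.09, 0.15, 0.08, -0.35, 0, -0.102, 0.15, 0.1, -0.44, 0, -0.102, 0.15, 0.12, -0.53, 0, -0.102, 0.15, 0.14, -0.62, 0, -0.102, 0.15, 0.16, -0.71, 0, -0.102, 0.15, 0.18, -0.8, 0, -0.102, 0.15, 0.2, -0.88, 0, -0.102, 0.15, 0.2, -0.95, 0, -0.102, 0.15, 0.2, -1.0, 0, -0.102, 0.15]
}}

```text
t: 23.5
eef_pos: [561.0, -208.6, 128.1]
tcp_rot: [3.141, 0.0, 0.401]
ft_force: [-0.9, -0.2, -1.4]
opening: 0.289
grip_force: 30.0
```

```bash
python3 - <<'E'
from h import *
s=state();print(s["eef_pos"],s["tcp_rot"],s["opening"],s["grip_force"])
C=np.array([591,-148.5]);e=np.array([.9205,.3907]);n=np.array([-.3907,.9205])
for nm in ("top","side"):
    P=cloud(nm,np.load(nm+"1.npy")).reshape(-1,3);k=P[:,:2]-C;a=k@e;b=k@n
    m=(P[:,2]>31)&(P[:,2]<40)&(abs(a)<115)&(abs(b)<100)
    print(nm,"tops",np.percentile(a[m],[1,99]).round(1),np.percentile(b[m],[1,99]).round(1),np.median(P[m,2]))
    for k_,sa,sb,lo,hi in (("slides",-50,-42,22,29.5),("cov",-50,42,23,30)):
        m=(abs(a-sa)<43)&(abs(b-sb)<30)&(P[:,2]<30)&(P[:,2]>18)
        print(k_,m.sum(),np.percentile(a[m],[2,50,98]).round(1),np.percentile(b[m],[2,50,98]).round(1),np.median(P[m,2]).round(1))
E
```

```text
[ 561.00230166 -208.55458932  128.10662004] [3.14137095e+00 1.21270740e-04 4.01262450e-01] 0.28943363992999827 29.999954402446747
top tops [-96.3  97.6] [-80.1  83.9] 35.78432244104252
slides 471 [-91.6 -50.1  -8.6] [-61.1 -42.  -23.5] 27.6
cov 147 [-66.2 -48.  -30.1] [25.6 44.4 60.8] 28.4
side tops [-99.2  98. ] [-82.9  81.3] 34.4106162710653
slides 635 [-89.5 -51.3  -9.5] [-59.6 -40.5 -21.2] 26.3
cov 207 [-63.1 -47.4 -30.1] [25.2 42.7 60.3] 27.7
```

Request:
{"method": "servo_tool", "body": {
  "moves": [0, 0, 0, 0, 0.15, 0, 0, -0.05, 0, 0.15, 0, 0, -0.11, 0, 0.15, 0, 0, -0.17, 0, 0.15, 0, 0, -0.22, 0, 0.15, 0, 0, -0.25, 0, 0.15, 0, 0, -0.265, 0, 0.15, 0, 0, -0.275, 0, 0.15, 0, 0, -0.282, 0, 0.15, 0, 0, -0.287, 0, 0.15, 0, 0, -0.29, 0, 0.15, 0, 0, -0.29, 0, 0.15]
}}

```text
t: 24.5
eef_pos: [561.3, -206.1, 12.5]
tcp_rot: [3.141, -0.0, 0.403]
ft_force: [0.1, 0.0, -1.1]
opening: 0.292
grip_force: 30.0
```

Request:
{"method": "servo_tool", "body": {
  "moves": [0, 0, -0.002, 0, 0.15, 0, 0, -0.004, 0, 0.15, 0, 0, -0.005, 0, 0.15, 0, 0, -0.005, 0, 0.15]
}}

```text
t: 24.83
eef_pos: [561.4, -206.2, 11.4]
tcp_rot: [3.141, -0.001, 0.403]
ft_force: [-2.8, 2.1, 11.4]
opening: 0.287
grip_force: 30.0
```

Request:
{"method": "servo_tool", "body": {
  "moves": [0, 0, 0.003, 0, 0.15, 0, 0, 0.003, 0, 0.15, 0, 0, 0.003, 0, 0.32, 0, 0, 0.003, 0, 0.36, 0, 0, 0.003, 0, 0.4, 0, 0, 0.003, 0, 0.45, 0, 0, 0.003, 0, 0.45, 0, 0, 0.03, 0, 0.45, 0, 0, 0.1, 0, 0.45, 0, 0, 0.19, 0, 0.45, 0, 0, 0.28, 0, 0.45, 0, 0, 0.35, 0, 0.45]
}}

```text
t: 25.83
eef_pos: [561.4, -206.1, 153.6]
tcp_rot: [3.14, -0.001, 0.403]
ft_force: [-0.2, -0.6, 0.1]
opening: 0.45
grip_force: 0.0
```

Request:
{"method": "servo_tool", "body": {
  "moves": [-0.3, 0.8, 0, -0.1, 0.6, -0.3, 0.8, 0, -0.1, 0.6, -0.3, 0.8, 0, -0.1, 0.6, -0.3, 0.8, 0, -0.1, 0.6, -0.3, 0.8, 0, -0.1, 0.6, -0.3, 0.8, 0, -0.1, 0.6, -0.3, 0.8, 0, -0.1, 0.6, -0.3, 0.8, 0, -0.1, 0.6, -0.3, 0.8, 0, -0.1, 0.6, -0.3, 0.8, 0, -0.1, 0.6, -0.3, 0.8, 0, -0.1, 0.6, -0.3, 0.8, 0, -0.1, 0.6]
}}

```text
t: 26.83
eef_pos: [441.7, 113.1, 150.4]
tcp_rot: [3.141, -0.001, 0.088]
ft_force: [0.2, 0.2, -0.4]
opening: 0.603
grip_force: 0.0
```

```bash
python3 box.py 441.5 114 18.5 30; python3 - <<'E'
from h import *
dt=read_camera("top")[1];ds=read_camera("side")[1]
C=np.array([591,-148.5]);e=np.array([.9205,.3907]);n=np.array([-.3907,.9205])
for nm,d in (("top",dt),("side",ds)):
    P=cloud(nm,d).reshape(-1,3);k=P[:,:2]-C;a=k@e;b=k@n
    m=(abs(a+50)<45)&(abs(b+42)<25)&(P[:,2]>41)&(P[:,2]<60)
    print(nm,m.sum(),np.median(P[m,2]),cv2.minAreaRect(np.c_[a[m],b[m]].astype(np.float32)))
E
```

```text
[441.72770147 112.91768237 150.21724658] [ 3.14137904e+00 -3.82090237e-04  8.70023380e-02]
635 18.714939954522272 ((440.02325439453125, 114.15644073486328), (25.921085357666016, 25.737478256225586), 5.401172161102295) [426. 100.  14.] [454. 128.  21.]
tips above TCP [28.4 28.8 29.3 29.5]
top 385 50.06439485598621 ((-48.88264083862305, -39.99751281738281), (28.96605682373047, 75.7256851196289), 89.20135498046875)
side 490 48.346854396424895 ((-50.093345642089844, -42.19537353515625), (28.420007705688477, 80.7960205078125), 89.82752227783203)
```

Request:
{"method": "servo_tool", "body": {
  "moves": [-0.003, 0, -0.09, 0, 0.6, -0.003, 0, -0.18, 0, 0.6, -0.003, 0, -0.26, 0, 0.6, -0.003, 0, -0.33, 0, 0.6, -0.003, 0, -0.38, 0, 0.6, -0.003, 0, -0.41, 0, 0.6, -0.003, 0, -0.422, 0, 0.6, -0.003, 0, -0.422, 0, 0.6, -0.003, 0, -0.422, 0, 0.1, -0.003, 0, -0.422, 0, 0.1, -0.003, 0, -0.422, 0, 0.1, -0.003, 0, -0.422, 0, 0.1]
}}

```text
t: 27.98
eef_pos: [440.4, 114.0, -18.0]
tcp_rot: [3.142, -0.002, 0.088]
ft_force: [0.4, -0.2, -0.2]
opening: 0.377
grip_force: 0.0
```

Request:
{"method": "servo_tool", "body": {
  "moves": [0, 0, 0, 0, 0.1, 0, 0, 0, 0, 0.1, 0, 0, 0, 0, 0.1, 0, 0, 0, 0, 0.1, 0, 0, 0, 0, 0.1, 0, 0, 0, 0, 0.1]
}}

```text
t: 28.48
eef_pos: [440.2, 114.0, -18.3]
tcp_rot: [3.141, -0.001, 0.088]
ft_force: [-1.0, 0.5, 7.3]
opening: 0.272
grip_force: 30.0
```

Request:
{"method": "servo_tool", "body": {
  "moves": [0, 0, 0.02, 0, 0.1, 0, 0, 0.09, 0, 0.1, 0, 0, 0.18, 0, 0.1, 0, 0, 0.26, 0, 0.1, 0, 0, 0.3, 0, 0.1, 0.03, -0.07, 0.3, 0.02, 0.1, 0.06, -0.15, 0.3, 0.04, 0.1, 0.09, -0.24, 0.3, 0.06, 0.1, 0.12, -0.33, 0.3, 0.08, 0.1, 0.15, -0.42, 0.3, 0.1, 0.1, 0.18, -0.51, 0.3, 0.1, 0.1, 0.21, -0.57, 0.3, 0.1, 0.1]
}}

```text
t: 29.48
eef_pos: [524.1, -117.0, 101.8]
tcp_rot: [3.141, -0.0, 0.402]
ft_force: [0.0, 1.0, -0.5]
opening: 0.27
grip_force: 30.0
```

Request:
{"method": "servo_tool", "body": {
  "moves": [0.012, -0.036, 0, 0, 0.1, 0.012, -0.036, 0, 0, 0.1, 0.012, -0.036, -0.06, 0, 0.1, 0.012, -0.036, -0.12, 0, 0.1, 0.012, -0.036, -0.16, 0, 0.1, 0.012, -0.036, -0.18, 0, 0.1, 0.012, -0.036, -0.2, 0, 0.1, 0.012, -0.036, -0.21, 0, 0.1, 0.012, -0.036, -0.218, 0, 0.1, 0.012, -0.036, -0.224, 0, 0.1, 0.012, -0.036, -0.228, 0, 0.1, 0.012, -0.036, -0.228, 0, 0.1]
}}

```text
t: 30.48
eef_pos: [528.8, -128.5, 10.2]
tcp_rot: [3.141, -0.0, 0.402]
ft_force: [0.5, -0.6, 0.3]
opening: 0.272
grip_force: 30.0
```

Request:
{"method": "servo_tool", "body": {
  "moves": [0, 0, -0.001, 0, 0.1, 0, 0, -0.002, 0, 0.1, 0, 0, -0.003, 0, 0.1, 0, 0, -0.004, 0, 0.1, 0, 0, -0.004, 0, 0.1]
}}

```text
t: 30.9
eef_pos: [528.9, -128.5, 9.6]
tcp_rot: [3.141, -0.001, 0.403]
ft_force: [-3.2, 0.4, 14.5]
opening: 0.268
grip_force: 30.0
```

Request:
{"method": "servo_tool", "body": {
  "moves": [0, 0, 0.003, 0, 0.1, 0, 0, 0.003, 0, 0.1, 0, 0, 0.003, 0, 0.3, 0, 0, 0.003, 0, 0.35, 0, 0, 0.003, 0, 0.4, 0, 0, 0.003, 0, 0.45, 0, 0, 0.003, 0, 0.45, 0, 0, 0.03, 0, 0.45, 0, 0, 0.1, 0, 0.45, 0, 0, 0.19, 0, 0.45, 0, 0, 0.28, 0, 0.45, 0, 0, 0.35, 0, 0.45]
}}

```text
t: 31.9
eef_pos: [528.9, -128.5, 151.8]
tcp_rot: [3.14, -0.001, 0.403]
ft_force: [0.5, -0.1, -0.1]
opening: 0.452
grip_force: 0.0
```

Request:
{"method": "servo_tool", "body": {
  "moves": [-0.2, 0.9, 0, 0, 0.5, -0.2, 0.9, 0, 0, 0.5, -0.2, 0.9, 0, 0, 0.5, -0.2, 0.9, 0, 0, 0.5, -0.2, 0.9, 0, 0, 0.5, -0.2, 0.9, 0, 0, 0.5, -0.2, 0.9, 0, 0, 0.5, -0.2, 0.9, 0, 0, 0.5, -0.2, 0.9, 0, 0, 0.5, -0.2, 0.9, 0, 0, 0.5, -0.2, 0.9, 0, 0, 0.5, -0.2, 0.9, 0, 0, 0.5]
}}

```text
t: 32.9
eef_pos: [448.7, 231.3, 148.9]
tcp_rot: [3.141, -0.0, 0.403]
ft_force: [0.1, -0.3, 1.2]
opening: 0.499
grip_force: 0.0
```

```bash
python3 - <<'E'
from h import *
dt=read_camera("top")[1];im,ds=read_camera("side");s=state();print(s["t"],s["eef_pos"],s["ft_force"])
C=np.array([591,-148.5]);e=np.array([.9205,.3907]);n=np.array([-.3907,.9205])
for nm,d in (("top",dt),("side",ds)):
    P=cloud(nm,d).reshape(-1,3);k=P[:,:2]-C;a=k@e;b=k@n
    for o,sa,sb,r,lo,hi in (("cov",-49,42,22,39.5,60),("sl",-50,-42,45,42,60),("oil",50,-42,25,80,100),("stain",50,42,25,123,145)):
        m=(abs(a-sa)<r)&(abs(b-sb)<min(r,25))&(P[:,2]>lo)&(P[:,2]<hi)
        print(nm,o,m.sum(),np.median(P[m,2]).round(1),[np.round(q,1) for q in cv2.minAreaRect(np.c_[a[m],b[m]].astype(np.float32))])
cv2.imwrite("pics/s9.png",im[110:330,190:480].repeat(2,0).repeat(2,1))
E
```

```text
33.0 [449.00495341 230.50121847 148.69875359] [-0.23869544 -0.62966661  0.46870443]
top cov 135 47.2 [array([-47.1,  38.5]), array([27.3, 38.5]), np.float64(4.0)]
top sl 387 50.4 [array([-48.8, -45.5]), array([76.1, 40.2]), np.float64(0.4)]
top oil 73 89.8 [array([ 49.1, -39.1]), array([21.8, 19.2]), np.float64(62.2)]
top stain 141 131.7 [array([49.8, 43.5]), array([26.4, 28.2]), np.float64(22.7)]
side cov 143 45.8 [array([-48.5,  40.8]), array([29.3, 25.5]), np.float64(0.4)]
side sl 478 48.3 [array([-50.5, -41.8]), array([79.6, 29.5]), np.float64(0.1)]
side oil 83 87.9 [array([ 48.7, -40.7]), array([21.8, 20.8]), np.float64(58.6)]
side stain 133 130.2 [array([49.5, 40.3]), array([29.9, 28.1]), np.float64(37.8)]
```

View pics/s9.png

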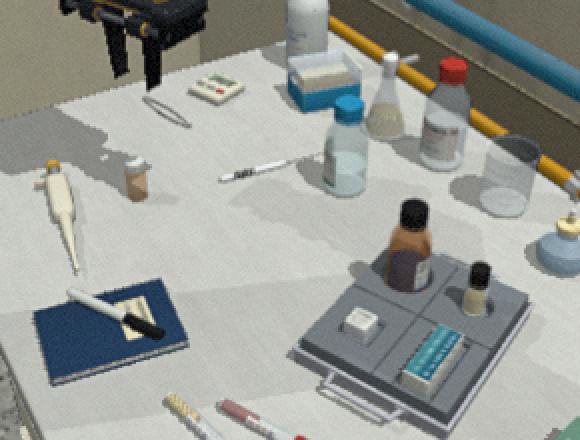

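The picture shows all four items seated in their own pockets: stain (410,250), oil (477,290), box (360,322), packet (433,360). Their top heights match resting on the pocket floors. The vial (136,180) and buffer bottle (346,150) stand untouched.

```bash
python3 -c "
from cell import *
print(job_done())"
```

```text
the job is handed in; nothing more can be done
None
```

The job is handed in: all four items rest in their matching pockets, both bottles are upright, and the vial and large clear bottle are where they were. It took 33 s of the 104 s allowed.

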